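Slide the cracker tray past the sprung shelf pin

ROBOT

A 6-joint arm with a two-finger parallel gripper is mounted at the origin on the work surface. World frame = base frame: x ahead of the robot, y to its left, z up, the work surface at z = 0. Lengths are in mm, angles in rad, forces in N, time in s.
With the tool pointing down it reaches from about 275 to 1000 mm from the base axis. Payload 8.4 kg.
Tool frame: the origin (TCP) lies on the centre line of the jaws, within the pads' length; the fingertips stand r.tip_reach ahead of it and the grasp point (between the pads) lies 11 mm behind it (r.tip_reach is the distance from the TCP to the fingertips, in mm); z points along the fingers, y is the line along which they close (so a half turn about z gives the same grasp; the last joint's range is limited). The gripper opens to 85 mm and grips with 20 to 120 N. Pads are 22 mm wide; open, the fingers measure 114 mm over their backs; the gripper's body (76 mm by 85 mm) begins 54 mm behind the grasp point. The pads swing forward as they close: fully open they stand 13 mm farther back than shut.
Start: joints at [-1.239, 0.353, 1.633, -0, 1.155, -0.002], TCP at [204.771, -590.506, 239.281] pointing down, gripper open.
Joint ranges: [-2.63, 2.63], [-0.92, 2.1], [0.06, 2.66], [-1.3, 4.44], [0, 2.69], [-3.02, 3.02]. Speed limits (rad/s): [2.22, 2.22, 2.79, 3.14, 3.14, 3.14].

INTERFACE

Orientations are given as [roll, pitch, yaw] about the fixed x, y, z axes, in that order (R = Rz(yaw) Ry(pitch) Rx(roll)).
In Python, from rig import r gives the robot as it stands.
- The arm moves only by the tool carry_out, never from a script. Its argument "targets" is a list of rows, each an object with "dp": the shift along the tool's x, y, z in mm, a list of three; "yaw": the turn about the tool's z in degrees. A call has 1 to 12 rows; each row is the pose to reach, as a shift and turn from the pose commanded when the call began, along the tool's axes at that moment; what a row does not reach only later rows make up. A row lasts 1/8 s, in which the tool goes at most 62.5 mm and 10.7 degrees, less where a joint would pass 70% of its speed; a pose out of reach is approached as far as the arm can. A call with a gripper value outside its range is refused whole. "fingers" is the opening, from -1 (shut) to 1 (fully open), so that 0 is half open, set as the call begins (left out, the last holds). The fingers move at their own pace and stop on an object; "grip_force" is the grip in N (left out, the last holds). Time passes only in rows, so rows that repeat a pose let the fingers close. It gives the time, the measured TCP pose, the force, the opening and the grip force at its end, in the units of the state.
- r.sense(): the state, without advancing time (a new reading comes with each control period).
- r.grab_frame(name): name is "scene" or "side" or "wrist"; returns the picture (420x560x3 uint8, red, green, blue); there is no depth.
- r.get_calibration(name): a dict with "fx", "fy", "cx", "cy" (pixels), "rvec" (rotation vector, rad) and "tvec" (3), from world to camera coordinates, as OpenCV has them. Camera axes: x right, y down, z forward; pixel columns grow to the right and rows downward; lengths in mm; the calibration is good to about 2 mm. A picture is of the moment at which its call begins: read the wrist's pose just before it. get_calibration takes no time and is no camera call; for the wrist camera it gives the pose at the moment of the call.
- r.sign_off(): hands the job in; it is judged then, once.
The state is a dict: "clock": time; "qpos": joint angles; "qvel": joint speeds; "joint_efforts": joint torques, N m; "eef_pos": TCP position; "tcp_rot": TCP orientation; "contact_force": force on the tool from outside, world axes, zero at the start; "wrist_torque": the same for the moment, N m; "opening": opening from 0.0 (shut) to 1.0 (fully open); "grasp_force": force on a finger pad.
Only numpy, scipy, OpenCV 4.12 (cv2) and the standard library are available. Lean on these libraries where they do the work, as an engineer would, in place of code of your own. Each camera call takes 0.05 s, during which the arm holds its last target. There are 200 camera calls.

TASK

The tray of crackers stands in its wooden display bay, held back by a sprung stop pin. With a fingertip press down the metal strip behind the tray, which draws the pin down, and keep it down while pushing the tray forward over the pin; then push the tray fully home against the end stop, so that the pin springs up behind it, and take the hand away. Only press and push: do not lift or tip the tray, and leave the other goods where they stand.

Things in the scene. Friction and masses are not known exactly. Their poses are not given: they have to be found in the camera images.
- bay: Wooden display bay, fixed, 394 mm long (x from -242, the open end, to +147), 158 wide. Origin on the table right under the stop pin; +x points along the bay to its end stop, the way the tray must go. The tray rides on two runners, tops at z = 34 mm, with an open gutter between them (y -45 to +45 mm). Side lips (inner faces y = +-67, tops z = 46 mm) guide it with 2 mm play a side.
- end_stop (a point): foot of the end stop's face, in the middle, at runner height: bay x = +131, y = 0, z = 34 mm. The stop is a cross board 16 mm thick, its top at z = 56 mm. The tray is fully home when its front wall touches this face; its origin is then at bay x = +71 mm and its rear wall 5 mm beyond the pin, which springs up behind it.
- treadle: Sprung plunger: a flat metal strip 46 mm wide along the middle of the gutter, bay x from -236 to +8 mm, carrying the upright stop pin at its far end. At rest its origin is the bay's and its top is at z = 31 mm. Pressed anywhere it sinks straight down as one piece, up to 16 mm (about 3.5 N); it rises again when let go. Only the part behind the tray is uncovered.
- pin_top (a point): centre of the top of the stop pin (12 mm diameter): bay x = 0, y = 0, z = 44 mm at rest, 10 mm above the tray's underside, so that it blocks the tray. The pin clears the tray when the strip is more than 10 mm down (about 2.5 N). Once over the pin, the tray itself keeps it 10 mm down until its rear wall has passed.
- strip_tail (a point): end of the strip at the open end of the bay, middle of its top face: bay x = -236 mm, y = 0, z = 31 mm at rest. From here to the tray's rear wall at least 80 mm of strip are free at the start.
- tray: Shallow open wooden tray, 120 mm long (x), 130 wide, walls 30 mm high, about 0.8 kg, loose. Origin: centre of its flat underside; axes along the bay's. Two cracker rolls lie fixed in its front half, up to 40 mm above the underside, flat biscuits behind them. It starts on the runners behind the pin, its front wall 5 to 35 mm short of the pin's axis.
- rear_wall (a point): middle of the tray's rear wall, outer face, 20 mm above its underside: tray x = -60, y = 0, z = 20 mm (bay z = 54 mm; wall top at 64). A fingertip still down on the strip runs into the pin before the tray is home; tips over 10 mm above the tray's underside pass over the pin.
- jam_jar: small squat jam jar with a brass lid, 60 mm wide, 56 high, beside the bay; a bystander, loose; origin at the centre of its underside.
- carton: small card carton, 85 x 50 x 42 mm, beside the bay; a bystander, loose; origin at the centre of its underside.
- fish_tin: low round tin, 72 mm wide, 45 high, beside the bay; a bystander, loose; origin at the centre of its underside.
- coaster: round cork coaster, 72 mm wide, 14 thick, beside the bay; a bystander, loose; origin at the centre of its underside.
- oil_bottle: bottle 60 mm wide, 200 high, on the far side of the bay or beside its end; a bystander, loose; origin at the centre of its underside.
- mug: white mug, 80 mm wide, 85 high, on the far side of the bay or beside its end; a bystander, loose; origin at the centre of its underside.
- honey_jar: jar 64 mm wide, 70 high, beyond the end stop of the bay; a bystander, loose; origin at the centre of its underside.
Things that resemble listed ones, but are neither listed nor needed, are in the scene too. Leave any blue or pink look-alike of the tray alone.

How it is judged (in metres and radians):
On the way:
1. the robot holds the strip down while the front of the tray comes over the pin (contact force between any of the fingers, the arm and treadle above 0.3 N and z of pin_top in the frame of bay below 0.035 m and x of tray in the frame of bay between -0.06 and 0.03 m), for 0.05 s.
At the end, for the whole second after the job is handed in: The tray lies flat on the runners against the end stop (within 4 mm), at rest, and the stop pin has sprung up behind it (within 2.5 mm of its rest height) (x of tray in the frame of bay between 0.067 and 0.074 m and z of tray in the frame of bay between 0.031 and 0.037 m and angle between the x axis of tray and the x axis of bay, either way round below 0.06 rad and z of pin_top in the frame of bay above 0.0415 m and linear speed of tray below 0.01 m/s); the robot touches nothing.
It fails at once if the tray is lifted or tipped (more than 10 mm or 0.12 rad) (z of tray in the frame of bay above 0.044 m or angle between tray's own z axis and vertical above 0.12 rad).
It fails at once if a bystander is moved more than 25 mm, lifted or tipped over (distance of any of jam_jar, carton, fish_tin, coaster, oil_bottle, mug, honey_jar from where it was at the start of the episode above 0.025 m or angle between any of jam_jar, carton, fish_tin, coaster, oil_bottle, mug, honey_jar's own z axis and vertical above 0.4 rad).
It also fails if it takes over 42 s, if anything falls off the work surface, if the arm or the gripper's body presses on something with over 40 N, if the wrist force passes 120 N, or if a joint passes its speed limit or range.

## Working session

There is one attempt and no reset: what is moved stays moved. The work goes in short steps, Python scripts to look and compute and a tool call to move; the robot and the scene stay as the last step left them, time stands still between calls to the robot, and variables do not carry over. Pictures are saved under pics/ and viewed, at most 10 in all, crops included, and the job is handed in when it is done.

Besides the shell and the picture viewer there is one more tool, called after "Call:" as name(argument=value, ...), one argument or row to a line, values as JSON. carry_out: Moves the arm, as the interface text tells. Its arguments: {"type":"object","properties":{"targets":{"type":"array","items":{"type":"object","properties":{"dp":{"type":"array","items":{"type":"number"}},"yaw":{"type":"number"}}}},"fingers":{"type":"number"},"grip_force":{"type":"number"}},"required":["targets"]}

```bash
mkdir -p pics
python3 - <<'E'
from rig import r
import cv2
s=r.sense();print(s['eef_pos'],s['tcp_rot'],r.tip_reach,s['clock'],s['opening'])
for n in("scene","side"):
    cv2.imwrite(f"pics/{n}0.png",r.grab_frame(n)[:,:,::-1])
    print(n,r.get_calibration(n))
E
```

```text
[ 204.59602172 -590.05734519  238.56460233] [-3.14017343e+00  1.52451604e-05  3.33768637e-01] 8.0 0.0 1.0048028074794342
scene {'fx': 469.2576965912338, 'fy': 469.2576965912338, 'cx': 275.7679192183966, 'cy': 212.30569700818234, 'rvec': array([ 2.237052  ,  1.38343468, -0.38880883]), 'tvec': array([-243.69871371, -327.18554504, 1465.33821756])}
side {'fx': 414.8397672424317, 'fy': 414.8397672424317, 'cx': 280.7964335840757, 'cy': 216.49318034207732, 'rvec': array([ 0.34875049, -2.59543024,  1.45297053]), 'tvec': array([487.42773436, 111.41128613, 931.62603687])}
```

View pics/scene0.png

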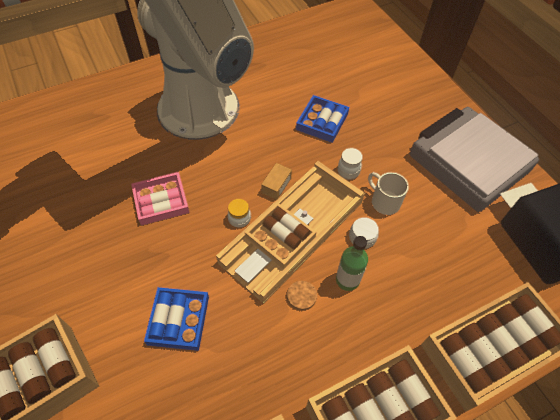

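View pics/side0.png

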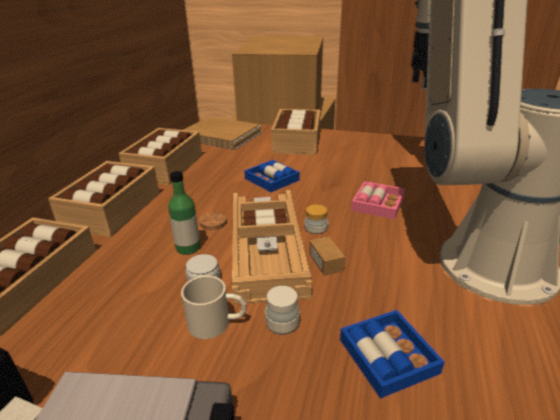

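Scene picture: the tray in the bay is at (282,235), with its strip tail at (252,266), the pin near (305,215) and the end stop near (342,183). These could be mistaken for the tray:
- blue trays at (323,118) and (177,320)
- pink tray at (160,198)
- large wooden boxes at (40,370), (380,395) and (500,340)

I choose the wooden tray standing in the bay, (282,235), and check it in a close crop.

Run:
```python
import cv2
a=cv2.imread('pics/scene0.png')[155:305,205:375]
cv2.imwrite('pics/c1.png',cv2.resize(a,None,fx=4,fy=4,interpolation=cv2.INTER_CUBIC)[:600])
```

```text
(no output)
```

View pics/c1.png

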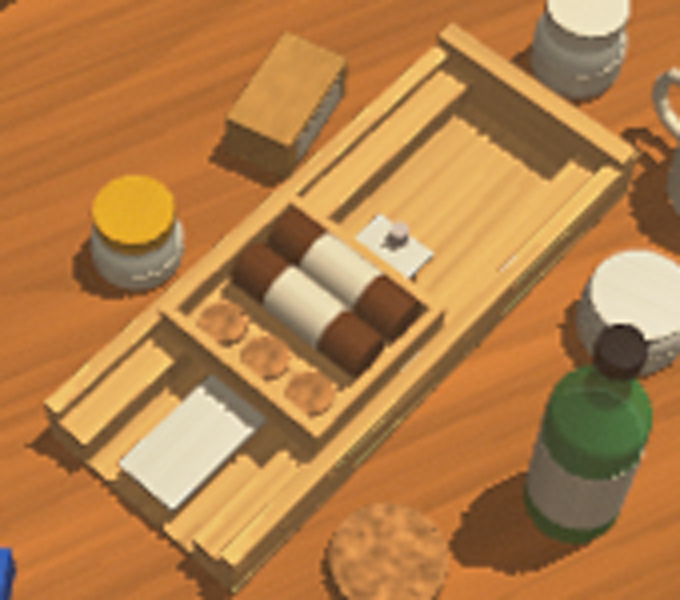

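The crop confirms it: a natural wooden tray with two rolls. In the crop the pin is at (398,228), the tail corners at (120,463) and (172,507), and the rear wall top corners at (163,310) and (318,443). The jam jar and coaster stand close beside the bay.

```bash
cat > h.py <<'E'
import numpy as np,cv2
def ray(c,u,v,z):
    K=np.array([[c['fx'],0,c['cx']],[0,c['fy'],c['cy']],[0,0,1]])
    R=cv2.Rodrigues(c['rvec'])[0]; o=-R.T@c['tvec']
    d=R.T@np.linalg.solve(K,[u,v,1]); return (o+d*(z-o[2])/d[2])
E
python3 - <<'E'
from rig import r
from h import *
c=r.get_calibration('scene')
P={'pin':(398,228,44),'tA':(120,463,31),'tB':(172,507,31),'rL':(163,310,64),'rR':(318,443,64),'sL':(440,36,56),'sR':(628,163,56),
'fL':(300,190,64),'fR':(441,313,64),'jam':(134,205,56),'coaster':(388,550,14)}
W={k:ray(c,u/4+205-.4,v/4+155-.4,z) for k,(u,v,z) in P.items()}
for k in W: print(k,W[k].round(1))
t=(W['tA']+W['tB'])/2; p=W['pin']; s=(W['sL']+W['sR'])/2
for a,b in((t,p),(t,s),(p,s)): d=b-a; print(np.hypot(*d[:2]),np.degrees(np.arctan2(d[1],d[0])))
E
```

```text
pin [509.1  98.2  44. ]
tA [ 575.5 -128.3   31. ]
tB [ 615.6 -112.3   31. ]
rL [508. -67.  64.]
rR [630.7 -23.   64. ]
sL [391.9 193.7  56. ]
sR [538.  252.6  56. ]
fL [466.5  48.6  64. ]
fR [585.9  85.2  64. ]
jam [424.9 -49.6  56. ]
coaster [691.4  -5.7  14. ]
234.9792845204504 111.57680866622803
367.4747533556466 110.81476674168299
132.55309738467417 109.46379582247643
```

Call:
carry_out(
  targets=[
    {"dp": [522,-356,60],"yaw": -92},
    {"dp": [522,-356,60],"yaw": -92},
    {"dp": [522,-356,60],"yaw": -92},
    {"dp": [522,-356,60],"yaw": -92},
    {"dp": [522,-356,60],"yaw": -92},
    {"dp": [522,-356,60],"yaw": -92},
    {"dp": [522,-356,60],"yaw": -92},
    {"dp": [522,-356,60],"yaw": -92},
    {"dp": [522,-356,118],"yaw": -92},
    {"dp": [522,-356,118],"yaw": -92},
    {"dp": [522,-356,118],"yaw": -92},
    {"dp": [522,-356,118],"yaw": -92},
  ],
  fingers=-1,
)

```text
clock: 1.6
eef_pos: [581.1, -82.2, 120.2]
tcp_rot: [-3.14, -0.001, 1.942]
contact_force: [-0.1, -1.4, -0.5]
opening: -0.0
grasp_force: 0.0
```

Run:
```python
from rig import r
import cv2,numpy as np
s=r.sense();print(s['eef_pos'],s['tcp_rot'],r.tip_reach,s['clock'],s['opening'],s['contact_force'],s['qpos'])
a=[r.grab_frame(n)[:,:,::-1] for n in("scene","wrist")]
a[0]=cv2.resize(a[0][130:310,190:390],None,fx=2,fy=2.333)
cv2.imwrite("pics/m1.png",np.hstack([a[0],cv2.resize(a[1],(400,420))]))
```

```text
[581.11308683 -82.1625103  120.19903082] [-3.13966726e+00 -8.93338182e-04  1.94163821e+00] 8.0 1.6 -3.703271520232512e-05 [-0.13601297 -1.4019208  -0.49373178] [-1.42917051e-01  4.33128532e-01  1.81319356e+00 -2.15213617e-04
  8.97386434e-01 -5.13625399e-01]
```

View pics/m1.png

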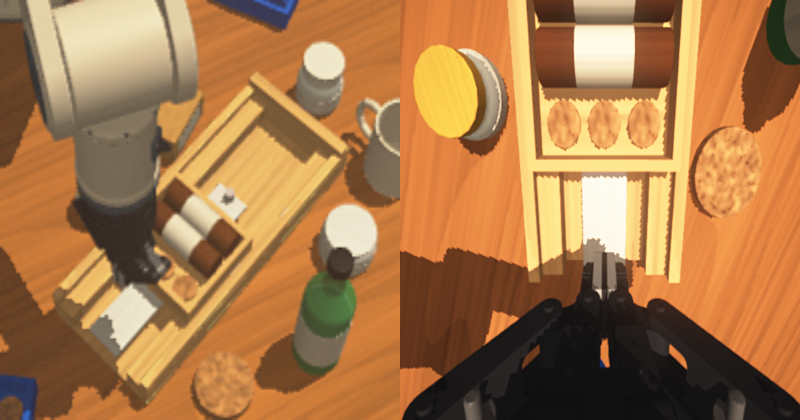

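Wrist view: the strip is centred under the shut fingers (composite column about 603). The rear wall is ahead at row 165, square to the tool. Next I press down.

Call:
carry_out(
  targets=[
    {"dp": [0,0,40]},
    {"dp": [0,0,70]},
    {"dp": [0,0,80]},
    {"dp": [0,0,88]},
    {"dp": [0,0,95]},
    {"dp": [0,0,95]},
    {"dp": [0,0,95]},
  ],
)

```text
schema error: expected keys dp, yaw
```

Call:
carry_out(
  targets=[
    {"dp": [0,0,40],"yaw": 0},
    {"dp": [0,0,70],"yaw": 0},
    {"dp": [0,0,80],"yaw": 0},
    {"dp": [0,0,88],"yaw": 0},
    {"dp": [0,0,95],"yaw": 0},
    {"dp": [0,0,95],"yaw": 0},
    {"dp": [0,0,95],"yaw": 0},
  ],
)

```text
clock: 2.58
eef_pos: [581.9, -83.3, 27.0]
tcp_rot: [3.141, 0.001, 1.94]
contact_force: [-0.6, -2.1, 2.8]
opening: 0.005
grasp_force: 1.4
```

Run:
```python
from rig import r
import cv2,numpy as np
s=r.sense();print(s['eef_pos'],s['clock'],s['contact_force'])
a=r.grab_frame('side')[:,:,::-1]
cv2.imwrite("pics/m2.png",cv2.resize(a[170:310,210:370],None,fx=4,fy=4))
```

```text
[581.86774429 -83.29857707  26.9834952 ] 2.575 [-0.55566342 -2.0621776   2.80871583]
```

View pics/m2.png

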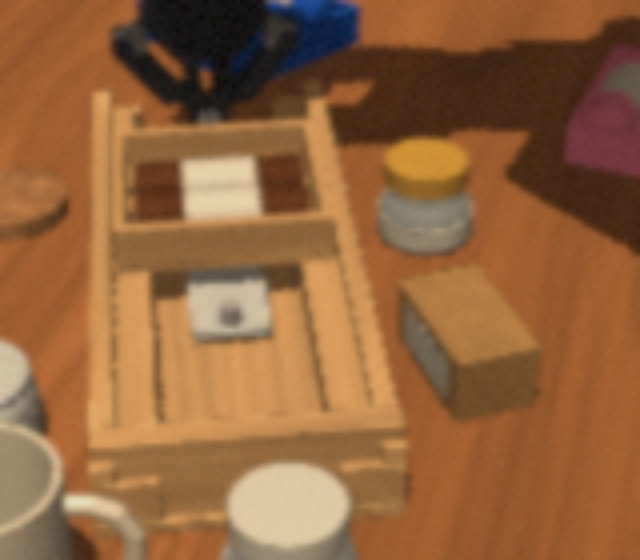

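The side view shows the strip down: force is up about 3.3 N and the tip is about 12 mm below the rest height. The finger is centred. I go 2 mm deeper and push.

Call:
carry_out(
  targets=[
    {"dp": [0,0,2],"yaw": 0},
    {"dp": [12,0,2],"yaw": 0},
    {"dp": [22,0,2],"yaw": 0},
    {"dp": [28,0,2],"yaw": 0},
    {"dp": [35,0,2],"yaw": 0},
    {"dp": [42,0,2],"yaw": 0},
    {"dp": [50,0,2],"yaw": 0},
    {"dp": [58,0,2],"yaw": 0},
    {"dp": [66,0,2],"yaw": 0},
    {"dp": [74,0,2],"yaw": 0},
    {"dp": [82,0,2],"yaw": 0},
    {"dp": [82,0,2],"yaw": 0},
  ],
)

```text
clock: 4.12
eef_pos: [551.7, -5.8, 24.4]
tcp_rot: [3.141, -0.0, 1.94]
contact_force: [-0.5, 2.2, 3.9]
opening: 0.0
grasp_force: 1.6
```

Run:
```python
from rig import r
import cv2,numpy as np
s=r.sense();print(s['eef_pos'],s['clock'],s['contact_force'])
p=np.array(s['eef_pos'][:2])-[511,99.5];print('bay x',p@[-.358,.934],'y',p@[-.934,-.358])
a=r.grab_frame('side')[:,:,::-1]
cv2.imwrite("pics/m3.png",cv2.resize(a[170:310,210:370],None,fx=4,fy=4))
```

```text
[551.65905694  -5.79166033  24.35984879] 4.125 [-0.50821804  2.19909547  3.89362679]
bay x -112.89835313135589 y -0.2811447822432182
```

View pics/m3.png

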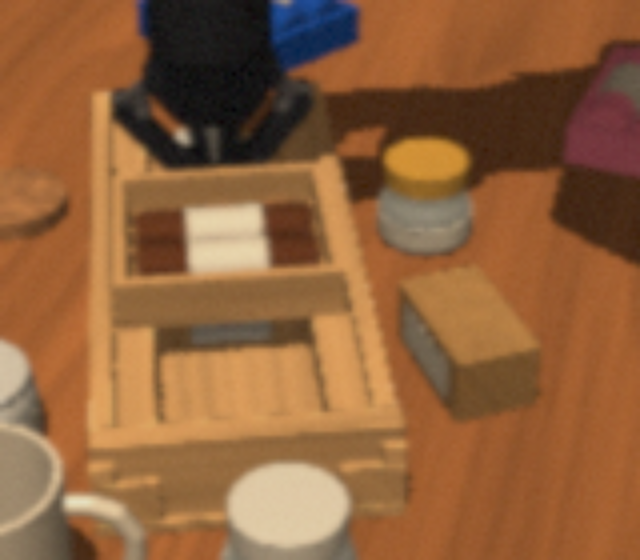

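The tray has moved and its front now covers the pin. Only the strip's end still shows at (230,335). I push on 35 mm with the strip held down to be well over the pin.

Call:
carry_out(
  targets=[
    {"dp": [8,0,0],"yaw": 0},
    {"dp": [16,0,0],"yaw": 0},
    {"dp": [24,0,0],"yaw": 0},
    {"dp": [32,0,0],"yaw": 0},
    {"dp": [38,0,0],"yaw": 0},
    {"dp": [38,0,0],"yaw": 0},
    {"dp": [38,0,0],"yaw": 0},
  ],
)

```text
clock: 5.05
eef_pos: [538.1, 29.0, 24.3]
tcp_rot: [3.142, -0.0, 1.939]
contact_force: [1.5, 1.8, 3.3]
opening: -0.0
grasp_force: 1.6
```

Call:
carry_out(
  targets=[
    {"dp": [-6,0,0],"yaw": 0},
    {"dp": [-6,0,-18],"yaw": 0},
    {"dp": [-6,0,-36],"yaw": 0},
    {"dp": [4,0,-36],"yaw": 0},
    {"dp": [14,0,-36],"yaw": 0},
    {"dp": [22,0,-36],"yaw": 0},
    {"dp": [30,0,-36],"yaw": 0},
    {"dp": [38,0,-36],"yaw": 0},
    {"dp": [46,0,-36],"yaw": 0},
    {"dp": [54,0,-36],"yaw": 0},
    {"dp": [60,0,-36],"yaw": 0},
    {"dp": [60,0,-36],"yaw": 0},
  ],
)

```text
clock: 6.55
eef_pos: [516.6, 85.3, 60.6]
tcp_rot: [3.141, 0.0, 1.94]
contact_force: [0.8, -1.8, 0.8]
opening: -0.001
grasp_force: 1.0
```

Run:
```python
from rig import r
import cv2,numpy as np
s=r.sense();print(s['eef_pos'],s['clock'],s['contact_force'])
p=np.array(s['eef_pos'][:2])-[511,99.5];print('bay x',p@[-.358,.934],'y',p@[-.934,-.358])
a=r.grab_frame('side')[:,:,::-1]
cv2.imwrite("pics/m4.png",cv2.resize(a[170:310,210:370],None,fx=4,fy=4))
```

```text
[516.63463044  85.28180433  60.57152014] 6.55 [ 0.82994094 -1.84810407  0.83298493]
bay x -15.296992456970798 y -0.17263077855348793
```

View pics/m4.png

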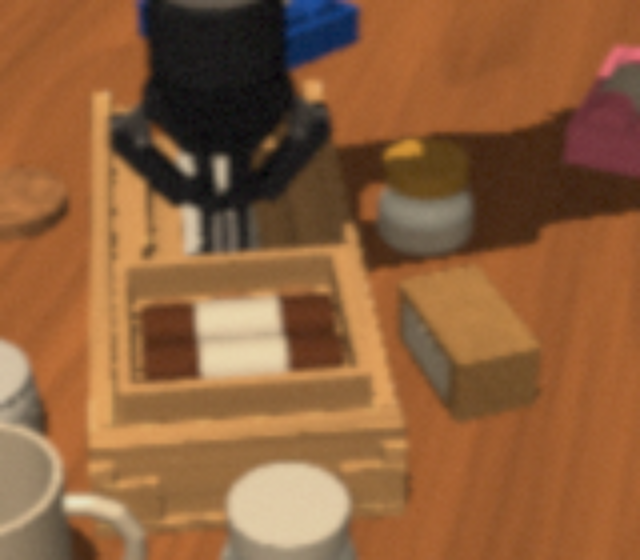

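The tray is level, about 15 mm short of the end stop. I push on gently until the force rises.

Call:
carry_out(
  targets=[
    {"dp": [4,0,0],"yaw": 0},
    {"dp": [8,0,0],"yaw": 0},
    {"dp": [11,0,0],"yaw": 0},
    {"dp": [13,0,0],"yaw": 0},
    {"dp": [15,0,0],"yaw": 0},
    {"dp": [15,0,0],"yaw": 0},
  ],
)

```text
clock: 7.35
eef_pos: [511.1, 98.5, 60.3]
tcp_rot: [3.142, 0.001, 1.94]
contact_force: [2.1, -5.4, 3.7]
opening: -0.002
grasp_force: 2.7
```

Call:
carry_out(
  targets=[
    {"dp": [1,0,0],"yaw": 0},
    {"dp": [2,0,0],"yaw": 0},
    {"dp": [3,0,0],"yaw": 0},
    {"dp": [3,0,0],"yaw": 0},
  ],
)

```text
clock: 7.85
eef_pos: [510.0, 98.9, 60.4]
tcp_rot: [-3.14, 0.004, 1.941]
contact_force: [3.7, -23.1, 5.1]
opening: -0.003
grasp_force: 11.3
```

The force jumped to 23 N with almost no motion, so the tray is home. I back off, raise and clear the view.

Call:
carry_out(
  targets=[
    {"dp": [-8,0,0],"yaw": 0},
    {"dp": [-25,0,0],"yaw": 0},
    {"dp": [-40,0,-30],"yaw": 0},
    {"dp": [-80,0,-80],"yaw": 0},
    {"dp": [-130,0,-120],"yaw": 0},
    {"dp": [-180,0,-140],"yaw": 0},
    {"dp": [-230,0,-150],"yaw": 0},
    {"dp": [-270,0,-150],"yaw": 0},
    {"dp": [-270,0,-150],"yaw": 0},
    {"dp": [-270,0,-150],"yaw": 0},
  ],
)

```text
clock: 9.1
eef_pos: [606.6, -150.2, 209.7]
tcp_rot: [-3.141, -0.001, 1.939]
contact_force: [-0.6, 0.4, 0.6]
opening: -0.0
grasp_force: 0.0
```

Run:
```python
from rig import r
import cv2,numpy as np
s=r.sense();print(s['eef_pos'],s['clock'],s['contact_force'])
a=r.grab_frame('scene')[:,:,::-1]
cv2.imwrite("pics/m5.png",cv2.resize(a[155:305,205:375],None,fx=4,fy=4,interpolation=cv2.INTER_CUBIC))
```

```text
[ 606.60059063 -150.1814332   209.67289871] 9.1 [-0.64026929  0.35936205  0.61340833]
```

View pics/m5.png

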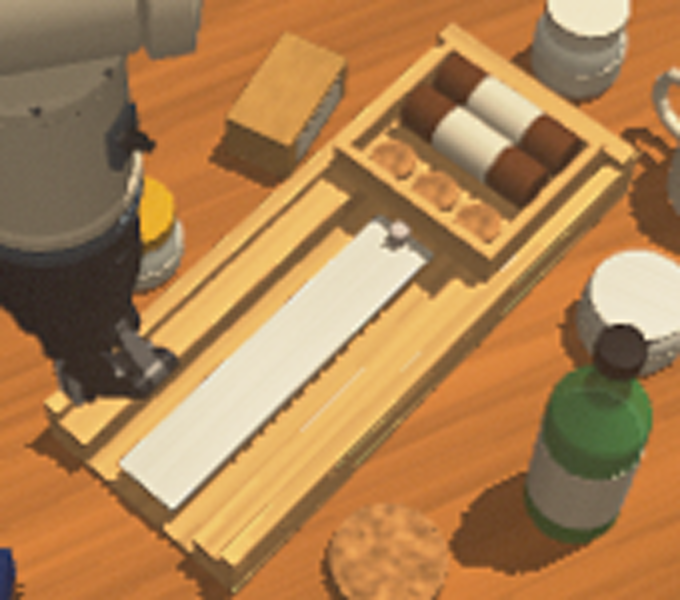

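The tray is against the end stop and the pin is up behind it at (400,232), the same pixel as at the start. The strip is back at its rest height, and the bystanders in view have not moved.

```bash
python3 -c "
from rig import r
print(r.sign_off())"
```

```text
the job is handed in; nothing more can be done
None
```

The tray is fully home against the end stop, the pin has sprung up behind it, the hand is clear, and the job was handed in at about 9 s; the sign-off returned no verdict.

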